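# Gauge a tumbler shell and show its stripe to the camera in the mirror

### The arm

A 6-joint arm with a two-finger parallel gripper is mounted at the origin on the work surface. World frame = base frame: x ahead of the robot, y to its left, z up, the work surface at z = 0. Lengths are in m, angles in rad, forces in N, time in s.
With the tool pointing down it reaches from about 0.3 to 0.95 m from the base axis. Payload 3.1 kg.
Tool frame: the origin (TCP) lies at the very end of the fingers, on their centre line; the grasp point (between the pads) lies 19 mm behind it; z points along the fingers, y is the line along which they close (so a half turn about z gives the same grasp; the last joint's range is limited). The gripper opens to 85 mm and grips with 20 to 120 N. Pads are 22 mm wide; open, the fingers measure 114 mm over their backs; the gripper's body (76 mm by 85 mm) begins 54 mm behind the grasp point. The pads swing forward as they close: fully open they stand 13 mm farther back than shut.
Start: joints at [-1.263, 0.308, 1.634, -0, 1.2, -0.07], TCP at [0.231, -0.581, 0.231] pointing down, gripper open.
Joint ranges: [-3.06, 3.06], [-0.79, 1.96], [0.05, 2.63], [-1.19, 4.34], [0.05, 2.64], [-2.94, 2.94]. Speed limits (rad/s): [2.79, 2.79, 3.14, 3.14, 3.14, 3.14].

### API

Orientations are given as a unit quaternion [w, x, y, z].
In Python, from cell import ctrl gives the robot as it stands. The module is installed in compiled form; this text tells all that it offers.
- The arm moves only by the tool arm_command, never from a script. Its argument "motion" is a list that holds one entry, the list of rows, each a list of 4 numbers: the shift along the tool's x, y, z in m, then the turn about the tool's z in rad. A call has 1 to 10 rows; each row is the pose to reach, as a shift and turn from the pose commanded when the call began, along the tool's axes at that moment; what a row does not reach only later rows make up. A row lasts 1/10 s, in which the tool goes at most 50 mm and 8.59 degrees, less where a joint would pass 70% of its speed; a pose out of reach is approached as far as the arm can. A call with a gripper value outside its range is refused whole. "grip" is the opening, from -1 (shut) to 1 (fully open), so that 0 is half open, set as the call begins (left out, the last holds). The fingers move at their own pace and stop on an object; "squeeze" is the grip in N (left out, the last holds). Time passes only in rows, so rows that repeat a pose let the fingers close. It gives the time, the measured TCP pose, the force, the opening and the grip force at its end, in the units of the state.
- ctrl.observe(): the state, without advancing time (a new reading comes with each control period).
- ctrl.camera(name): name is "scene" or "top"; returns (picture, depth): 400x640x3 uint8, red, green, blue; 400x640 float32, m along the optical axis (not along the pixel's ray), 0 where there is no reading.
- ctrl.camera_params(name): a dict with "fx", "fy", "cx", "cy" (pixels), "R" (3x3) and "t" (3): a world point X has camera coordinates R X + t. Camera axes: x right, y down, z forward; pixel columns grow to the right and rows downward; lengths in m; the calibration is good to about 2 mm. A picture is of the moment at which its call begins. camera_params takes no time and is no camera call.
- ctrl.hand_in(): hands the job in; it is judged then, once.
The state is a dict: "t": time; "q": joint angles; "joint_velocities": joint speeds; "joint_torque": joint torques, N m; "tcp_pos": TCP position; "ee_rot": TCP orientation; "wrist_force": force on the tool from outside, world axes, zero at the start; "wrist_torque": the same for the moment, N m; "finger_gap": finger opening in m; "gripper_force": force on a finger pad.
Only numpy, scipy, OpenCV 4.12 (cv2) and the standard library are available. Lean on these libraries where they do the work, as an engineer would, in place of code of your own. Each camera call takes 0.05 s, during which the arm holds its last target. There are 200 camera calls.

### The job

Take the lilac shell that has the orange stripe, slide it all the way down onto the brass gauge pin (do not drop it) with the stripe turned towards the mirror, and let go of it. Then swing the inspection mirror by its red knob until the stripe shows in the middle of the mirror as the little blue camera sees it - the yellow needle then points at the stripe - and finish while still holding the mirror there, because a spring turns it back. Leave the plain shell, mugs, tumbler, bowl, tape ring and brush where they are.

Things in the scene. Friction and masses are not known exactly. Their poses are not given: they have to be found in the camera images.
- shell: lilac tumbler shell to be checked: upright tube open at both ends, outside diameter 56 mm, bore 46 mm, 60 mm tall, about 90 g. Origin: centre of its lower edge; z up along the tube, x towards the orange stripe. It starts upright on one of two places of the wooden tray (board 260 x 110 x 10 mm), 10 mm above the table.
- mark (a point): the middle of the orange stripe on the shell: 11 mm wide, running the whole height of the outside wall and over the upper rim; the point lies on the outer wall, 28 mm from the tube axis and 30 mm above the lower edge
- seat (a point): centre of the seat of the gauge: flat top of a dark steel foot (disc 80 mm diameter, 15 mm tall, fixed). From it stands a brass pin, 43 mm diameter for 30 mm, then tapering over 18 mm to a 26 mm flat tip, 48 mm above this point. Fully home, the shell's lower edge rests on the foot and its origin coincides with this point.
- mirror: inspection mirror on a vertical hinge: silver glass 70 mm wide, heights 39 to 95 mm, black frame. Origin: on the hinge axis at table height, in the plane of the glass face; x points out of the glass, z up. A flat arm (top at height 46 mm) runs back (-x) to the red knob. From its rest stop it turns clockwise seen from above by up to 1.0 rad; a spring returns it (2 to 3 N at the knob).
- knob (a point): point in the red knob of the mirror: an upright round bar 16 mm diameter, 75 mm behind the hinge axis, from the arm (height 46 mm) up to height 100 mm; the point is at height 90 mm, on the knob's axis. Grip it from above with the fingertips no lower than 50 mm.
- sight (a point): centre of the yellow needle (about 88 mm long, look only) under the mirror, on the hinge axis at height 15 mm. It is geared to turn by twice the mirror's angle, same way, so its x axis always points along the camera's line of sight after reflection in the middle of the mirror; z up. When the mark lies on this x axis (seen from above) it shows in the middle of the mirror.
- lens (a point): front of the lens of the little blue camera, fixed on a bar of the station 160 mm from the hinge axis, at height 65 mm, looking at the mirror; camera and mount reach up to 85 mm
- plain_shell: shell like the other but without stripe, on the other place of the tray, about 140 mm from it; leave alone
- mug_a: white mug, 80 mm diameter, 95 mm tall, bystander
- mug_b: white mug, 80 mm diameter, 95 mm tall, bystander
- tumbler: lilac tumbler, 72 mm diameter, 115 mm tall, bystander
- bowl: red bowl, 120 mm diameter, 50 mm tall, bystander
- tape: orange tape ring lying flat, 90 mm diameter, 24 mm tall, bystander
- brush: brush lying on the table, bystander
Not all that is in view belongs to the job. What is shaped like the shell but green is not meant. Leave any turquoise look-alike of the part that bears seat alone.

How it is judged:
On the way, in this order (a step that is already met when the one before it is completed fails the run):
1. the striped shell is fully down on the gauge pin, stripe towards the mirror, and let go (z of shell in the frame of seat below 0.004 m and horizontal distance between shell and seat below 0.005 m and angle between shell's own z axis and vertical below 0.08 rad and x of sight in the frame of shell above 0.08 m and contact force between the fingers and shell below 0.1 N), for 0.2 s.
2. the mirror is held so that the stripe shows in its middle to the camera (y of mark in the frame of sight between -0.015 and 0.015 m and x of mark in the frame of sight above 0.05 m and angle between the x axis of shell and the x axis of sight, either way round below 0.65 rad and contact force between the fingers and mirror above 0.5 N), for 0.3 s.
At the end, for the whole second after the job is handed in: Striped shell home on the pin (within 4 mm of the seat, 5 mm of centre, 0.08 rad of upright), let go, stripe facing the mirror within 0.65 rad; fingers still hold the mirror (over 0.5 N), at rest, the needle line passing within 15 mm of the stripe middle (all of step 1 and all of step 2 and angular speed of mirror below 0.1 rad/s and linear speed of shell below 0.02 m/s); the arm keeps its last pose, push and grip.
It fails at once if the plain shell, a mug, the tumbler, the bowl, the tape ring or the brush is disturbed (moved more than 30 mm) (distance of any of plain_shell, mug_a, mug_b, tumbler, bowl, tape, brush from where it was at the start of the episode above 0.03 m).
It fails at once if the striped shell is dropped (falls faster than 0.6 m/s out of the fingers) (linear speed of shell above 0.6 m/s and contact force between the fingers and shell below 0.05 N).
It also fails if it takes over 54 s, if anything falls off the work surface, if the arm or the gripper's body presses on something with over 40 N, if the wrist force passes 120 N, or if a joint passes its speed limit or range.

## Working session

There is one attempt and no reset: what is moved stays moved. The work goes in short steps, Python scripts to look and compute and a tool call to move; the robot and the scene stay as the last step left them, time stands still between calls to the robot, and variables do not carry over. Pictures are saved under pics/ and viewed, at most 10 in all, crops included, and the job is handed in when it is done.

Besides the shell and the picture viewer there is one more tool, called after "Request:" by a JSON object that holds its "op" and its "data", one argument or row to a line. arm_command: Moves the arm, as the interface text tells. Its arguments: {"type":"object","properties":{"motion":{"type":"array","items":{"type":"array","items":{"type":"array","items":{"type":"number"}}}},"grip":{"type":"number"},"squeeze":{"type":"number"}},"required":["motion"]}

```bash
mkdir -p pics; cat > h.py <<'E'
import numpy as np, cv2
from cell import ctrl
def shot(n):
    im,d=ctrl.camera(n); np.savez(f'last_{n}.npz',im=im,d=d,**{k:np.array(v) for k,v in ctrl.camera_params(n).items()}); return im,d
def load(n): return np.load(f'last_{n}.npz')
def cloud(n):
    L=load(n); d=L['d']; v,u=np.mgrid[:400,:640]
    c=np.stack([(u-L['cx'])/L['fx']*d,(v-L['cy'])/L['fy']*d,d],-1)
    return L['im'],(c-L['t'])@L['R'],d>0
def save(im,f,crop=None,s=1):
    if crop: u0,v0,u1,v1=crop; im=im[v0:v1,u0:u1]
    cv2.imwrite(f,cv2.resize(im[...,::-1],None,fx=s,fy=s,interpolation=cv2.INTER_CUBIC))
E
python3 - <<'E'
from h import *
for n in('scene','top'):
    im,d=shot(n); save(im,f'pics/{n}0.png'); p=ctrl.camera_params(n); print(n,p['fx'],p['cx'],-np.array(p['R']).T@p['t'])
print(ctrl.observe())
E
```

```text
scene 401.15159464851814 322.2654325802977 [1.10137071 0.5324139  1.08502187]
top 402.9991240242116 320.1714367343115 [ 0.45780455 -0.03922181  1.38288704]
{'t': 0.1, 'q': array([-1.26270917e+00,  3.08985490e-01,  1.63508415e+00,  7.19035454e-06,
        1.19968036e+00, -6.97110226e-02]), 'joint_velocities': array([ 1.48074526e-03, -5.52315598e-04, -3.29604412e-03,  1.16591551e-03,
       -3.47142377e-06,  3.25647962e-04]), 'joint_torque': array([-5.42824928e-04, -4.16408443e+01, -2.77644682e+01, -1.04934416e-04,
        4.02674661e-03, -7.58334153e-06]), 'tcp_pos': array([ 0.23028672, -0.58021271,  0.23010798]), 'ee_rot': array([-1.07141872e-03,  9.82211231e-01,  1.87776289e-01, -1.24935528e-04]), 'wrist_force': array([ 0.94509008,  0.02515087, -0.42597982]), 'wrist_torque': array([ 0.00954478,  0.03690108, -0.00275007]), 'gripper_force': 0.0, 'finger_gap': 0.0854651449155008}
```

View pics/scene0.png

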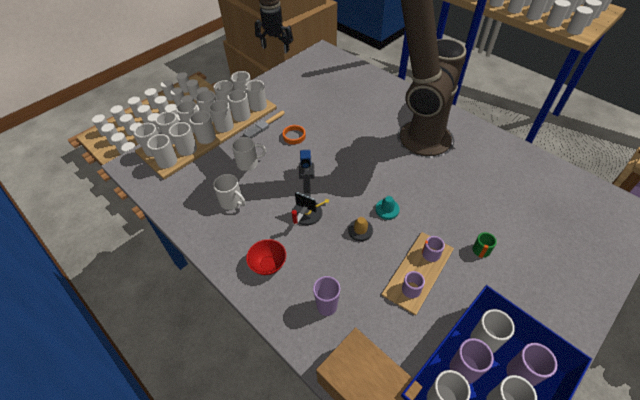

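View pics/top0.png

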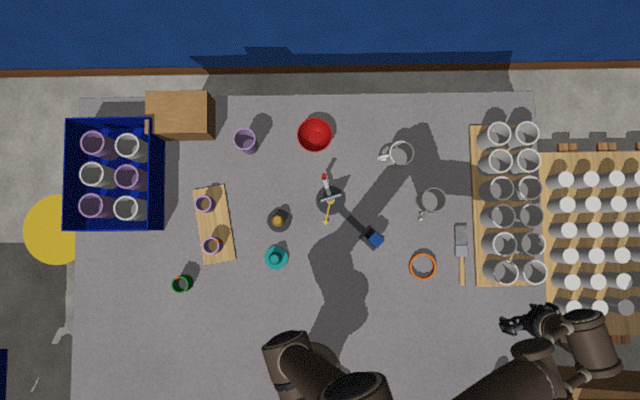

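```bash
python3 - <<'E'
from h import *
im=load('top')['im']; 
a=cv2.resize(im[165:295,165:295],None,fx=3,fy=3,interpolation=cv2.INTER_CUBIC); b=cv2.resize(im[160:260,265:395],None,fx=3,fy=3.9,interpolation=cv2.INTER_CUBIC)
save(np.hstack([a,b]),'pics/c1.png')
im,P,ok=cloud('top')
for n,(u,v) in dict(sh1=(205,204),sh2=(212,246),pin=(279,219),green=(181,284),knob=(324,177),cam=(373,238),tape=(423,266),mugb=(432,200),tray=(215,225)).items(): print(n,P[v,u].round(3))
# shell rim/pin clusters
def fit(c,r,z0,z1,lab):
    m=ok&(np.hypot(P[...,0]-P[c[1],c[0],0],P[...,1]-P[c[1],c[0],1])<r)&(P[...,2]>z0)&(P[...,2]<z1)
    p=P[m]; (x,y),R=cv2.minEnclosingCircle((p[:,:2]*1000).astype(np.float32)); print(lab,len(p),x,y,R,np.median(p[:,2]))
fit((205,204),.05,.06,.08,'sh1');fit((212,246),.05,.06,.08,'sh2')
fit((279,219),.04,.055,.07,'pintip');fit((279,219),.06,.01,.02,'foot')
fit((324,177),.02,.08,.11,'knob');fit((373,238),.06,.06,.1,'cam')
hsv=cv2.cvtColor(im,cv2.COLOR_RGB2HSV)
yel=(hsv[...,0]>20)&(hsv[...,0]<32)&(hsv[...,1]>150)&(hsv[...,2]>120)
yel[:, :300]=0; yel[:,350:]=0;yel[:160]=0;yel[250:]=0
print('yel',[(u,v,P[v,u].round(3).tolist()) for v,u in np.argwhere(yel)])
E
```

```text
sh1 [0.569 0.349 0.016]
sh2 [0.427 0.326 0.01 ]
pin [0.512 0.093 0.068]
green [0.301 0.433 0.003]
knob [ 0.643 -0.056  0.1  ]
cam [ 0.445 -0.211  0.082]
tape [ 0.346 -0.389 -0.002]
mugb [ 0.571 -0.427  0.006]
tray [0.498 0.317 0.009]
sh1 95 567.2418823242188 340.05560302734375 28.277841567993164 0.06902128090017813
sh2 95 430.1501159667969 315.4056396484375 28.722782135009766 0.06961991678274689
pintip 88 510.45831298828125 98.48089599609375 18.451797485351562 0.06164539473073083
foot 264 509.20770263671875 98.92042541503906 39.71216583251953 0.015553406122581378
knob 21 646.541748046875 -55.926021575927734 7.20193338394165 0.10042577319215816
cam 217 444.0108642578125 -213.67979431152344 32.44775390625 0.08451304875204556
yel [(np.int64(333), np.int64(199), [0.579, -0.087, 0.014]), (np.int64(334), np.int64(199), [0.579, -0.09, 0.014]), (np.int64(333), np.int64(200), [0.576, -0.086, 0.017]), (np.int64(334), np.int64(200), [0.575, -0.09, 0.021]), (np.int64(327), np.int64(201), [0.572, -0.066, 0.02]), (np.int64(332), np.int64(201), [0.572, -0.083, 0.015]), (np.int64(333), np.int64(201)
[... 1508 characters left out ...]
8), [0.515, -0.061, 0.017]), (np.int64(326), np.int64(219), [0.512, -0.061, 0.013]), (np.int64(325), np.int64(220), [0.509, -0.058, -0.004]), (np.int64(326), np.int64(220), [0.508, -0.061, 0.019]), (np.int64(324), np.int64(221), [0.505, -0.055, 0.013]), (np.int64(325), np.int64(221), [0.505, -0.058, 0.017]), (np.int64(326), np.int64(221), [0.505, -0.061, 0.017]), (np.int64(324), np.int64(222), [0.501, -0.054, 0.018]), (np.int64(325), np.int64(222), [0.501, -0.058, 0.017]), (np.int64(326), np.int64(222), [0.501, -0.061, 0.016]), (np.int64(324), np.int64(223), [0.498, -0.054, 0.02]), (np.int64(325), np.int64(223), [0.498, -0.058, 0.014]), (np.int64(326), np.int64(223), [0.498, -0.061, 0.018])]
```

View pics/c1.png

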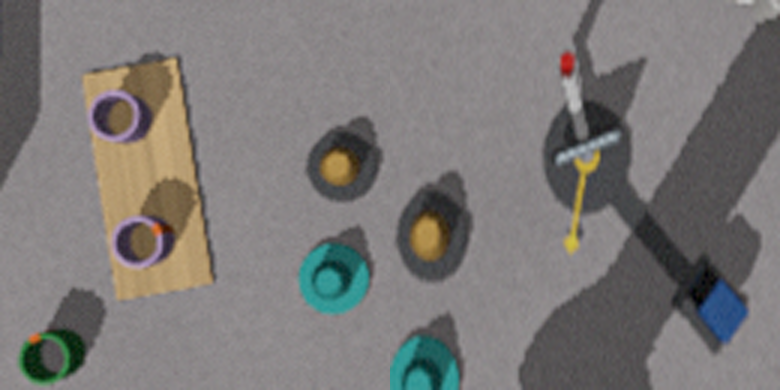

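The second crop strip overlaps the first, so the gauge shows twice. Candidates in the top picture:
- (205,204): lilac, no stripe, so it is the plain shell.
- (212,246): lilac, with an orange mark on the rim at about (218,241). This is the one that fits.
- (181,284): green, a decoy.

The gauge is the dark foot with the brass pin at (279,219). The turquoise part at (277,258) is a decoy. The crop confirms this, and the shell radius of 28 mm and rim height of 70 mm match the sizes given.

```bash
python3 - <<'E'
from h import *
shot('scene')
for n in('top','scene'):
    im,P,ok=cloud(n); hsv=cv2.cvtColor(im,cv2.COLOR_RGB2HSV).astype(int)
    r=np.hypot(P[...,0]-.430,P[...,1]-.3155)
    o=ok&(r<.034)&(P[...,2]>.02)&(hsv[...,0]<14)&(hsv[...,1]>150)&(hsv[...,2]>100)
    p=P[o]; print(n,'orange',len(p),p.mean(0).round(4),np.rad2deg(np.arctan2(p[:,1].mean()-.3155,p[:,0].mean()-.430)))
    m=ok&(r<.045)&(P[...,2]>.066)&(P[...,2]<.075); (x,y),R=cv2.minEnclosingCircle((P[m][:,:2]*1000).astype(np.float32)); print('rim',x,y,R)
    m=ok&(np.hypot(P[...,0]-.51,P[...,1]-.099)<.05)&(P[...,2]>.058)&(P[...,2]<.07); 
    if m.any(): (x,y),R=cv2.minEnclosingCircle((P[m][:,:2]*1000).astype(np.float32)); print('tip',x,y,R,m.sum())
    yel=ok&(hsv[...,0]>20)&(hsv[...,0]<32)&(hsv[...,1]>150)&(hsv[...,2]>120)&(np.hypot(P[...,0]-.55,P[...,1]+.07)<.08)&(P[...,2]<.03)
    q=P[yel]; q=q[(q[:,0]<.562)&(q[:,0]>.51)]; c=q[:,:2].mean(0); w=np.linalg.svd(q[:,:2]-c)[2][0]; w*=-np.sign(w[0]); print('needle',c,np.rad2deg(np.arctan2(w[1],w[0])))
    k=np.array([.6465,-.056]); 
    s=np.roots([1,2*w@(c-k),(c-k)@(c-k)-.075**2]); print('hinge',[c+t*w for t in s])
    red=ok&((hsv[...,0]>172)|(hsv[...,0]<6))&(hsv[...,1]>150)&(np.hypot(P[...,0]-.646,P[...,1]+.056)<.025)&(P[...,2]>.05); print('knob',P[red].mean(0),np.ptp(P[red],0))
E
```

```text
top orange 6 [0.4446 0.2937 0.0701] -56.2656834994933
rim 429.2252502441406 314.4881591796875 28.231855392456055
tip 509.3771057128906 98.26229858398438 16.24506378173828 67
needle [ 0.53876109 -0.06748739] 165.4740349868113
hinge [array([ 0.69944508, -0.10912079]), array([ 0.5744209 , -0.07672689])]
knob [ 0.64675568 -0.05488985  0.09931628] [0.01196194 0.00977382 0.0132283 ]
scene orange 6 [0.4421 0.2953 0.0699] -59.204425072523044
rim 429.0439453125 317.60125732421875 28.72616958618164
tip 511.3999938964844 102.7927474975586 15.86062240600586 64
needle [ 0.52794977 -0.06296891] 169.8588148188875
hinge [array([ 0.710212  , -0.09556995]), array([ 0.57302161, -0.07103086])]
knob [ 0.65075017 -0.05047851  0.0836278 ] [0.01529762 0.01366772 0.05470216]
```

Request:
{"op": "arm_command", "data": {
  "motion": [
    [[0.516,-0.759,0,-1.769],[0.516,-0.759,0,-1.769],[0.516,-0.759,0,-1.769],[0.516,-0.759,0,-1.769],[0.516,-0.759,0,-1.769],[0.516,-0.759,0,-1.769],[0.516,-0.759,0,-1.769],[0.516,-0.759,0,-1.769],[0.516,-0.759,0,-1.769],[0.516,-0.759,0,-1.769]]
  ],
  "grip": 1
}}

```text
t: 1.15
tcp_pos: [0.3391, -0.0911, 0.2313]
ee_rot: [0.001, 0.589, 0.808, 0.0]
wrist_force: [1.8, -0.2, -0.3]
finger_gap: 0.0854
gripper_force: 0.0
```

```bash
cat >> h.py <<'E'
from scipy.spatial.transform import Rotation as Ro
def go(x,y,z,yaw):
    o=ctrl.observe(); q=o['ee_rot']; R=Ro.from_quat([q[1],q[2],q[3],q[0]]).as_matrix(); p=o['tcp_pos']
    yw=np.arctan2(R[1,0],R[0,0]); d=R.T@(np.array([x,y,z])-p)
    print('at',p.round(4),'yaw',round(yw,3),'z',R[:,2].round(3),'q',o['q'].round(2),'t',o['t'],'F',o['wrist_force'].round(1),'gap',o['finger_gap'])
    print('shift',d.round(4),'turn',round(-((yaw-yw+np.pi)%(2*np.pi)-np.pi),3))
E
python3 -c "
from h import *
go(.43,.316,.23,2.147)"
```

```text
at [ 0.3391 -0.0911  0.2313] yaw 1.883 z [ 0.001 -0.    -1.   ] q [-0.39 -0.27  2.22  0.    1.19 -0.7 ] t 1.15 F [ 1.8 -0.2 -0.3] gap 0.08539794235361724
shift [0.3595 0.2115 0.0013] turn -0.264
```

Request:
{"op": "arm_command", "data": {
  "motion": [
    [[0.3595,0.2115,0,-0.264],[0.3595,0.2115,0,-0.264],[0.3595,0.2115,0,-0.264],[0.3595,0.2115,0,-0.264],[0.3595,0.2115,0,-0.264],[0.3595,0.2115,0,-0.264],[0.3595,0.2115,0,-0.264],[0.3595,0.2115,0,-0.264],[0.3595,0.2115,0.08,-0.264],[0.3595,0.2115,0.08,-0.264]]
  ]
}}

```text
t: 2.15
tcp_pos: [0.4318, 0.3155, 0.1495]
ee_rot: [-0.0, 0.478, 0.878, -0.0]
wrist_force: [-1.2, -0.5, -1.0]
finger_gap: 0.0854
gripper_force: 0.0
```

```bash
python3 - <<'E'
from h import *
im,d=shot('scene'); save(im,'pics/s1.png',(360,180,500,320),4)
go(.43,.316,.04,2.147)
E
```

```text
at [0.4281 0.3132 0.1438] yaw 2.144 z [-0.009 -0.005 -1.   ] q [ 0.55  0.24  1.92  0.    1.   -0.02] t 2.2 F [-1.1  0.1 -4.1] gap 0.08515891059703953
shift [0.0013 0.0042 0.1038] turn -0.003
```

View pics/s1.png

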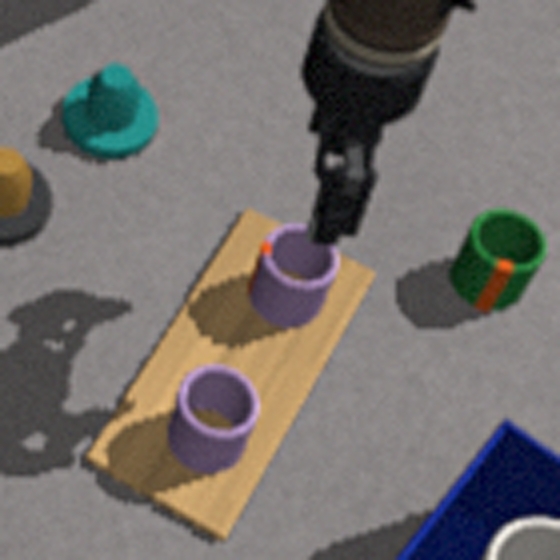

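The gripper hangs over the striped shell: its orange rim mark is at crop pixel (268,248), and the plain shell at (213,400) is clear. I'll go down to grip.

Request:
{"op": "arm_command", "data": {
  "motion": [
    [[0,0,0.0,0],[0,0,0.03,0],[0,0,0.06,0],[0,0,0.08,0],[0,0,0.095,0],[0,0,0.105,0],[0,0,0.115,0],[0,0,0.115,0],[0,0,0.115,0],[0,0,0.115,0]]
  ]
}}

```text
t: 3.2
tcp_pos: [0.433, 0.3142, 0.0371]
ee_rot: [0.0, 0.479, 0.878, 0.001]
wrist_force: [-0.5, 0.5, 0.3]
finger_gap: 0.0852
gripper_force: 0.0
```

Request:
{"op": "arm_command", "data": {
  "motion": [
    [[0,0,0,0],[0,0,0,0],[0,0,0,0],[0,0,0,0],[0,0,0,0],[0,0,0,0],[0,0,0,0],[0,0,0,0],[0,0,0,0],[0,0,0,0]]
  ],
  "grip": -0.2,
  "squeeze": 30
}}

```text
t: 4.2
tcp_pos: [0.4327, 0.314, 0.0371]
ee_rot: [0.0, 0.479, 0.878, 0.0]
wrist_force: [-1.2, -1.2, 5.5]
finger_gap: 0.0558
gripper_force: 32.0
```

Request:
{"op": "arm_command", "data": {
  "motion": [
    [[0,0,-0.02,0],[0,0,-0.05,0],[0,0,-0.08,0],[0,0,-0.1,0],[0,0,-0.1,0]]
  ]
}}

```text
t: 4.7
tcp_pos: [0.4346, 0.3152, 0.1393]
ee_rot: [0.002, 0.479, 0.878, 0.003]
wrist_force: [0.9, -1.0, -0.3]
finger_gap: 0.0561
gripper_force: 32.3
```

```bash
python3 - <<'E'
from h import *
go(.5137,.0985,.137,2.147-.23)
E
```

```text
at [0.4346 0.3152 0.1393] yaw 2.142 z [ 0.006  0.004 -1.   ] q [ 0.55  0.25  1.92 -0.    0.97 -0.02] t 4.7 F [ 0.9 -1.  -0.3] gap 0.056089398418628054
shift [-0.225  -0.0506  0.002 ] turn 0.225
```

Request:
{"op": "arm_command", "data": {
  "motion": [
    [[-0.04,-0.009,0,0.04],[-0.08,-0.0175,0,0.08],[-0.12,-0.026,0,0.12],[-0.16,-0.035,0,0.16],[-0.19,-0.0415,0,0.2],[-0.21,-0.046,0,0.23],[-0.225,-0.049,0,0.23],[-0.225,-0.049,0,0.23],[-0.225,-0.049,0,0.23],[-0.225,-0.049,0,0.23]]
  ]
}}

```text
t: 5.7
tcp_pos: [0.512, 0.0988, 0.1358]
ee_rot: [-0.001, 0.576, 0.817, -0.0]
wrist_force: [0.1, 0.2, -1.1]
finger_gap: 0.0557
gripper_force: 32.3
```

```bash
python3 - <<'E'
from h import *
a,_=shot('scene'); b,_=shot('top')
A=cv2.resize(a[160:260,310:410],None,fx=4,fy=4,interpolation=cv2.INTER_CUBIC);B=cv2.resize(b[165:265,235:335],None,fx=4,fy=4,interpolation=cv2.INTER_CUBIC)
save(np.hstack([A,B]),'pics/p1.png')
o=ctrl.observe(); t=o['tcp_pos']; print(t)
for n in('top','scene'):
    im,P,ok=cloud(n); hsv=cv2.cvtColor(im,cv2.COLOR_RGB2HSV).astype(int)
    m=ok&(np.hypot(P[...,0]-t[0],P[...,1]-t[1])<.045)&(P[...,2]>.09)&(P[...,2]<.185)&(hsv[...,0]>120)&(hsv[...,0]<165)&(hsv[...,1]>40)
    p=P[m]; print(n,len(p),p.min(0) if len(p) else '',p.max(0) if len(p) else '')
    r=p[np.abs(p[:,2]-.170)<.006]
    if len(r)>4: print(cv2.minEnclosingCircle((r[:,:2]*1000).astype(np.float32)),len(r))
    f=ok&(np.hypot(P[...,0]-.51,P[...,1]-.099)<.055)&(P[...,2]>.01)&(P[...,2]<.075); print(f.sum())
go(.5137,.0985,.137,2.147-.23)
E
```

```text
[0.51217983 0.09892079 0.13611742]
top 0  
37
scene 247 [0.48452238 0.08508935 0.11062439] [0.55334117 0.13296614 0.18434388]
((509.66436767578125, 108.6661376953125), 27.59977912902832) 44
417
at [0.5122 0.0989 0.1361] yaw 1.913 z [-0.  0. -1.] q [ 0.11  0.23  1.95  0.    0.96 -0.24] t 5.8 F [-0.1 -0.2 -0.4] gap 0.05590630317641685
shift [-0.0009  0.0013 -0.0009] turn -0.004
```

View pics/p1.png

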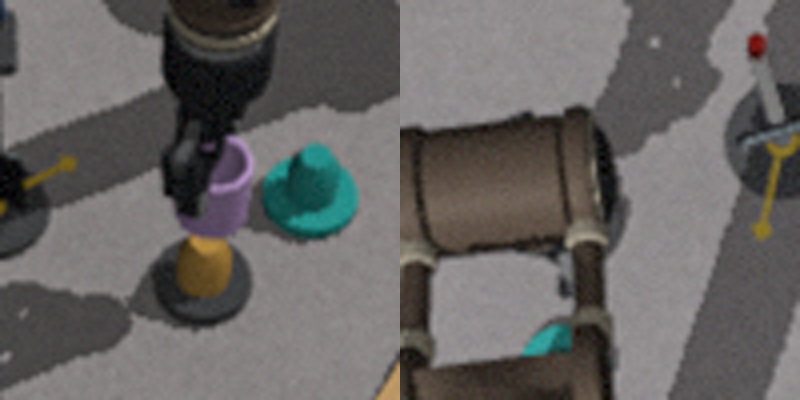

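Left half: the shell hangs level above the brass pin. The shell is at (215,190) and the pin at (203,265). Top view is hidden by the arm. Next, a quick circle fit of both in the same camera.

```bash
python3 - <<'E'
from h import *
from scipy.optimize import least_squares
im,P,ok=cloud('scene'); hsv=cv2.cvtColor(im,cv2.COLOR_RGB2HSV).astype(int)
def fit(m,R,c0,l):
    p=P[m]; f=least_squares(lambda c:np.hypot(p[:,0]-c[0],p[:,1]-c[1])-R,c0,loss='soft_l1',f_scale=.002); print(l,m.sum(),f.x.round(4),np.abs(f.fun).mean())
v=np.arange(400)[:,None]+0*np.arange(640)
lil=ok&(hsv[...,0]>120)&(hsv[...,0]<165)&(hsv[...,1]>40)&(np.hypot(P[...,0]-.512,P[...,1]-.099)<.05)
fit(lil&(P[...,2]>.112)&(P[...,2]<.145),.028,[.512,.1],'wall')
br=ok&(hsv[...,0]>8)&(hsv[...,0]<28)&(hsv[...,1]>130)&(np.hypot(P[...,0]-.512,P[...,1]-.099)<.03)
fit(br&(P[...,2]>.018)&(P[...,2]<.043),.0215,[.512,.1],'pin')
for a,b in((.105,.12),(.12,.135),(.135,.15),(.15,.165)): fit(lil&(P[...,2]>a)&(P[...,2]<b),.028,[.512,.1],a)
E
```

```text
wall 124 [0.5135 0.1029] 0.0020342319508567896
pin 55 [0.5077 0.1003] 0.0009470351805465807
0.105 37 [0.5111 0.1035] 0.0015112835729787799
0.12 60 [0.5137 0.1027] 0.001927833153487614
0.135 51 [0.5155 0.1026] 0.0017169765401787108
0.15 57 [0.5158 0.1019] 0.0017829793279163883
```

Request:
{"op": "arm_command", "data": {
  "motion": [
    [[0,0,0.02,0],[0,0,0.04,0],[0,0,0.05,0],[0,0,0.055,0],[0,0,0.055,0],[0,0,0.058,0],[0,0,0.06,0],[0,0,0.06,0]]
  ]
}}

```text
t: 6.6
tcp_pos: [0.5127, 0.0978, 0.0765]
ee_rot: [0.0, 0.577, 0.817, -0.0]
wrist_force: [-0.1, -0.2, 0.8]
finger_gap: 0.0561
gripper_force: 32.3
```

Request:
{"op": "arm_command", "data": {
  "motion": [
    [[0,0,0.003,0],[0,0,0.006,0],[0,0,0.009,0],[0,0,0.011,0],[0,0,0.011,0]]
  ]
}}

```text
t: 7.1
tcp_pos: [0.5105, 0.0972, 0.064]
ee_rot: [-0.001, 0.577, 0.817, -0.002]
wrist_force: [-4.3, -3.2, -0.5]
finger_gap: 0.0559
gripper_force: 32.4
```

Request:
{"op": "arm_command", "data": {
  "motion": [
    [[-0.001,-0.0035,0,0],[-0.001,-0.0035,0,0],[-0.001,-0.0035,0,0]]
  ]
}}

```text
t: 7.4
tcp_pos: [0.5107, 0.0961, 0.0657]
ee_rot: [0.001, 0.577, 0.817, 0.001]
wrist_force: [-0.3, 0.0, -1.3]
finger_gap: 0.0562
gripper_force: 32.4
```

Request:
{"op": "arm_command", "data": {
  "motion": [
    [[0,0,0.004,0],[0,0,0.008,0],[0,0,0.012,0],[0,0,0.016,0],[0,0,0.018,0],[0,0,0.02,0],[0,0,0.02,0]]
  ]
}}

```text
t: 8.1
tcp_pos: [0.5095, 0.0958, 0.0449]
ee_rot: [-0.0, 0.577, 0.817, -0.0]
wrist_force: [-0.4, -0.5, -0.8]
finger_gap: 0.0558
gripper_force: 32.4
```

Request:
{"op": "arm_command", "data": {
  "motion": [
    [[0,0,0.001,0],[0,0,0.002,0],[0,0,0.003,0],[0,0,0.004,0],[0,0,0.0045,0],[0,0,0.0045,0]]
  ]
}}

```text
t: 8.7
tcp_pos: [0.5099, 0.0958, 0.0421]
ee_rot: [-0.0, 0.577, 0.817, -0.0]
wrist_force: [-3.3, -0.5, 8.4]
finger_gap: 0.0561
gripper_force: 33.1
```

Request:
{"op": "arm_command", "data": {
  "motion": [
    [[0,0,0,0],[0,0,0,0],[0,0,0,0],[0,0,0,0],[0,0,0,0]]
  ],
  "grip": 0.9
}}

```text
t: 9.2
tcp_pos: [0.5096, 0.0958, 0.0406]
ee_rot: [-0.0, 0.577, 0.817, -0.0]
wrist_force: [0.4, 0.1, 0.1]
finger_gap: 0.0815
gripper_force: 0.0
```

Request:
{"op": "arm_command", "data": {
  "motion": [
    [[0,0,-0.02,0],[0,0,-0.05,0],[0,0,-0.09,0],[0,0,-0.12,0],[0,0,-0.14,0],[0,0,-0.14,0],[0,0,-0.14,0]]
  ]
}}

```text
t: 9.9
tcp_pos: [0.5095, 0.0958, 0.1806]
ee_rot: [0.0, 0.577, 0.817, 0.0]
wrist_force: [-0.2, -0.5, -0.4]
finger_gap: 0.081
gripper_force: 0.0
```

```bash
python3 - <<'E'
from h import *
from scipy.optimize import least_squares
a,_=shot('scene'); save(a,'pics/p2.png',(270,150,430,270),5)
im,P,ok=cloud('scene'); hsv=cv2.cvtColor(im,cv2.COLOR_RGB2HSV).astype(int)
m=ok&(np.hypot(P[...,0]-.51,P[...,1]-.099)<.04)&(P[...,2]>.06)&(P[...,2]<.085); print(np.percentile(P[m][:,2],[50,90,98]))
m&=P[...,2]>.07; print(m.sum(),cv2.minEnclosingCircle((P[m][:,:2]*1000).astype(np.float32)))
o=ok&(np.hypot(P[...,0]-.51,P[...,1]-.099)<.036)&(P[...,2]>.02)&((hsv[...,0]<12))&(hsv[...,1]>150)&(hsv[...,2]>100); print('orange',o.sum(),P[o].mean(0))
# needle & knob
go(.6465,-.055,.19,np.deg2rad(16))
E
```

```text
[0.06872027 0.07562917 0.07768354]
92 ((508.8504333496094, 101.20066833496094), 30.25783920288086)
orange 4 [0.51712407 0.07607564 0.07472188]
at [0.5087 0.0957 0.1796] yaw 1.912 z [-0.002 -0.    -1.   ] q [ 0.1   0.16  1.93  0.    1.05 -0.24] t 9.95 F [-0.6  0.8 -0.3] gap 0.08092967544385377
shift [-0.1881  0.0795 -0.0107] turn 1.632
```

View pics/p2.png

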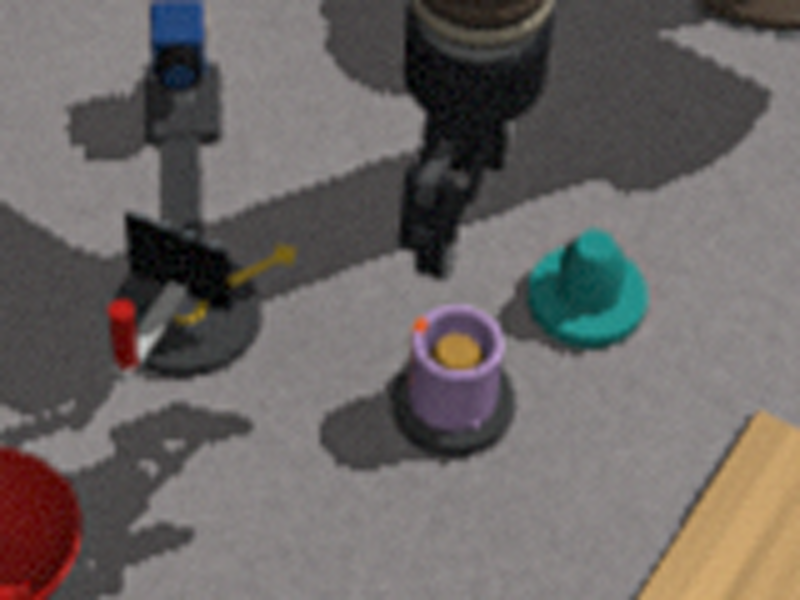

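The shell is home: the rim is at about 75 mm (15 + 60), and the stripe at crop (420,325) faces the mirror. On to the knob at crop (122,335).

Request:
{"op": "arm_command", "data": {
  "motion": [
    [[-0.188,0.078,-0.01,1.86],[-0.188,0.078,-0.01,1.86],[-0.188,0.078,-0.01,1.86],[-0.188,0.078,-0.01,1.86],[-0.188,0.078,-0.01,1.86],[-0.188,0.078,-0.01,1.86],[-0.188,0.078,-0.01,1.86],[-0.188,0.078,-0.01,1.86],[-0.188,0.078,-0.01,1.86],[-0.188,0.078,-0.01,1.86]]
  ],
  "grip": 0.2
}}

```text
t: 10.95
tcp_pos: [0.6444, -0.0552, 0.1876]
ee_rot: [-0.001, 0.98, 0.201, -0.002]
wrist_force: [0.5, -0.0, -0.7]
finger_gap: 0.0508
gripper_force: 0.0
```

```bash
python3 - <<'E'
from h import *
go(.6475,-.0545,.15,.05)
E
```

```text
at [ 0.6444 -0.0552  0.1876] yaw 0.405 z [-0.005  0.001 -1.   ] q [-0.15  0.39  1.61 -0.    1.14  1.01] t 10.95 F [ 0.5 -0.  -0.7] gap 0.05080877220743523
shift [0.0032 0.0007 0.0376] turn 0.355
```

Request:
{"op": "arm_command", "data": {
  "motion": [
    [[0.001,0,0.01,0.15],[0.001,0,0.02,0.3],[0.001,0,0.035,0.355],[0.001,0,0.04,0.355],[0.001,0,0.04,0.355],[0.001,0,0.04,0.355]]
  ]
}}

```text
t: 11.55
tcp_pos: [0.6467, -0.0548, 0.1501]
ee_rot: [-0.0, 1.0, 0.029, -0.001]
wrist_force: [-1.7, -0.5, 0.4]
finger_gap: 0.0513
gripper_force: 0.0
```

```bash
python3 - <<'E'
from h import *
a,_=shot('scene'); save(a,'pics/k1.png',(250,140,400,250),5)
go(.6475,-.0545,.062,.05)
E
```

```text
at [ 0.6472 -0.0549  0.1508] yaw 0.057 z [ 0. -0. -1.] q [-0.15  0.43  1.63 -0.    1.07  1.36] t 11.6 F [ 0.5 -0.1 -0. ] gap 0.05109299816549465
shift [ 0.0004 -0.0004  0.0888] turn 0.007
```

View pics/k1.png

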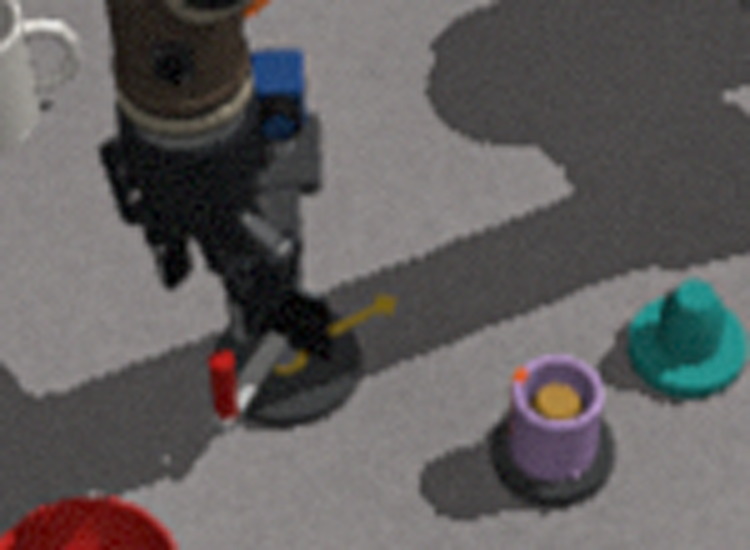

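The fingers straddle the place above the knob (220,380). I'll go down and close.

Request:
{"op": "arm_command", "data": {
  "motion": [
    [[0,0,0.02,0],[0,0,0.04,0],[0,0,0.055,0],[0,0,0.07,0],[0,0,0.08,0],[0,0,0.088,0],[0,0,0.088,0],[0,0,0.088,0]]
  ]
}}

```text
t: 12.4
tcp_pos: [0.6473, -0.055, 0.063]
ee_rot: [0.0, 1.0, 0.028, 0.0]
wrist_force: [-0.2, 0.0, -1.0]
finger_gap: 0.0517
gripper_force: 0.0
```

Request:
{"op": "arm_command", "data": {
  "motion": [
    [[0,0,0,0],[0,0,0,0],[0,0,0,0],[0,0,0,0],[0,0,0,0],[0,0,0,0],[0,0,0,0],[0,0,0,0]]
  ],
  "grip": -1,
  "squeeze": 25
}}

```text
t: 13.2
tcp_pos: [0.6477, -0.0548, 0.0636]
ee_rot: [-0.0, 1.0, 0.028, 0.001]
wrist_force: [-0.6, 2.0, 5.2]
finger_gap: 0.0157
gripper_force: 25.1
```

Request:
{"op": "arm_command", "data": {
  "motion": [
    [[0.0008,0.0046,0,0.06],[0.0016,0.0093,0,0.12],[0.0018,0.014,0,0.18],[0.0019,0.0186,0,0.245],[0.0016,0.0233,0,0.305],[0.0013,0.028,0,0.365],[0.0004,0.0326,0,0.43],[-0.0006,0.0371,0,0.49],[-0.0006,0.0371,0,0.49],[-0.0006,0.0371,0,0.49]]
  ]
}}

```text
t: 14.2
tcp_pos: [0.6487, -0.0917, 0.0636]
ee_rot: [-0.0, 0.977, -0.215, 0.0]
wrist_force: [-2.4, 2.2, 6.4]
finger_gap: 0.0152
gripper_force: 25.2
```

```bash
python3 - <<'E'
from h import *
a,_=shot('scene'); b,_=shot('top')
A=cv2.resize(a[150:250,270:390],None,fx=3.3,fy=3.3,interpolation=cv2.INTER_CUBIC);B=cv2.resize(b[165:265,250:370],None,fx=3.3,fy=3.3,interpolation=cv2.INTER_CUBIC)
save(np.vstack([A,B])[:600] if 0 else np.hstack([A,B]),'pics/m1.png')
for n in('top','scene'):
    im,P,ok=cloud(n); hsv=cv2.cvtColor(im,cv2.COLOR_RGB2HSV).astype(int)
    yel=ok&(hsv[...,0]>18)&(hsv[...,0]<32)&(hsv[...,1]>140)&(hsv[...,2]>90)&(P[...,2]<.03)&(np.hypot(P[...,0]-.574,P[...,1]+.0765)<.1)&(P[...,1]<.03)
    q=P[yel]
    if len(q)<4: print(n,len(q)); continue
    d=np.hypot(q[:,0]-.574,q[:,1]+.0765); s=q[(d>.02)]; c=s[:,:2].mean(0); w=np.linalg.svd(s[:,:2]-c)[2][0]; w*=np.sign(w[1])
    far=q[d>.06].mean(0)
    ang=np.arctan2(w[1],w[0]); 
    o=ok&(np.hypot(P[...,0]-.51,P[...,1]-.1)<.036)&(P[...,2]>.02)&(hsv[...,0]<12)&(hsv[...,1]>150)&(hsv[...,2]>100)
    mk=P[o].mean(0) if o.any() else None
    print(n,len(q),'line thru',c,np.rad2deg(ang),'far',far,'mark',mk)
    for M in ([.519,.0727],None if mk is None else mk[:2]):
        if M is None: continue
        e=np.array(M)-c; print('  y of mark off line',-np.sin(ang)*e[0]+np.cos(ang)*e[1])
go(0,0,0,0)
E
```

```text
top 0
scene 36 line thru [ 0.55785573 -0.02005895] 107.14775995179991 far [ 0.55295702 -0.00390935  0.01578492] mark [0.51813197 0.07686553 0.07646716]
  y of mark off line 0.00977973128274939
  y of mark off line 0.009381018005143592
at [ 0.6487 -0.0917  0.0636] yaw -0.433 z [ 0.     0.001 -1.   ] q [-0.21  0.55  1.66  0.    0.93  1.8 ] t 14.3 F [-1.3  2.5  5.7] gap 0.015413424982338789
shift [-0.6272  0.1892  0.0635] turn -0.433
```

View pics/m1.png

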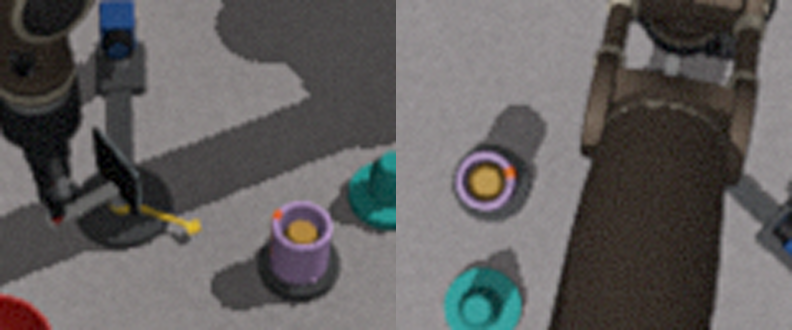

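The needle (left half, tip at (192,226)) points just to the camera side of the stripe, about 9 mm off. I'll ease the mirror back by about 1.7°.

Request:
{"op": "arm_command", "data": {
  "motion": [
    [[-0.0005,-0.0022,0,-0.03],[-0.0005,-0.0022,0,-0.03],[-0.0005,-0.0022,0,-0.03],[-0.0005,-0.0022,0,-0.03],[-0.0005,-0.0022,0,-0.03]]
  ]
}}

```text
t: 14.8
tcp_pos: [0.6492, -0.0893, 0.0636]
ee_rot: [-0.0, 0.98, -0.2, 0.0]
wrist_force: [-0.3, 2.6, 5.9]
finger_gap: 0.0153
gripper_force: 25.2
```

```bash
python3 - <<'E'
from h import *
shot('top')
im,P,ok=cloud('top'); hsv=cv2.cvtColor(im,cv2.COLOR_RGB2HSV).astype(int)
o=ok&(np.hypot(P[...,0]-.51,P[...,1]-.1)<.036)&(P[...,2]>.02)&(hsv[...,0]<14)&(hsv[...,1]>150)&(hsv[...,2]>100); 
r=ok&(np.hypot(P[...,0]-.51,P[...,1]-.099)<.04)&(P[...,2]>.071)&(P[...,2]<.082)
print('top mark',P[o].mean(0),'shell',cv2.minEnclosingCircle((P[r][:,:2]*1000).astype(np.float32)))
for k in range(3):
    shot('scene'); im,P,ok=cloud('scene'); hsv=cv2.cvtColor(im,cv2.COLOR_RGB2HSV).astype(int)
    yel=ok&(hsv[...,0]>18)&(hsv[...,0]<32)&(hsv[...,1]>140)&(hsv[...,2]>90)&(P[...,2]<.03)&(np.hypot(P[...,0]-.574,P[...,1]+.0765)<.1)&(P[...,1]<.03)
    q=P[yel]; d=np.hypot(q[:,0]-.574,q[:,1]+.0765); s=q[d>.02][:,:2]; c=s.mean(0); w=np.linalg.svd(s-c)[2][0]; w*=np.sign(w[1])
    o=ok&(np.hypot(P[...,0]-.51,P[...,1]-.1)<.036)&(P[...,2]>.02)&(hsv[...,0]<12)&(hsv[...,1]>150)&(hsv[...,2]>100)
    f=q[d>.06].mean(0)[:2]; u=f-[.574,-.0765]; e=P[o].mean(0)[:2]-c; print(np.rad2deg(np.arctan2(w[1],w[0])),'far-hinge',np.rad2deg(np.arctan2(u[1],u[0])),'off',w[0]*e[1]-w[1]*e[0])
go(0,0,0,0)
E
```

```text
top mark [0.51904177 0.0765039  0.07146371] shell ((510.32843017578125, 98.75852966308594), 28.299270629882812)
111.40257964003581 far-hinge 110.19140413944335 off -0.0023669922799833265
112.13126486658985 far-hinge 110.45538842534901 off -0.0027639676453330986
111.74708613808843 far-hinge 110.72247397121171 off -0.002710722033132988
at [ 0.6492 -0.0893  0.0636] yaw -0.403 z [ 0.     0.001 -1.   ] q [-0.2   0.55  1.66  0.    0.93  1.77] t 15.0 F [-1.6  2.5  6.1] gap 0.015054588232796628
shift [-0.6322  0.1726  0.0635] turn -0.403
```

Request:
{"op": "arm_command", "data": {
  "motion": [
    [[0,0,0,0],[0,0,0,0],[0,0,0,0],[0,0,0,0],[0,0,0,0],[0,0,0,0]]
  ]
}}

```text
t: 15.6
tcp_pos: [0.6492, -0.0893, 0.0636]
ee_rot: [-0.0, 0.98, -0.2, 0.0]
wrist_force: [-0.9, 2.0, 5.4]
finger_gap: 0.0151
gripper_force: 25.2
```

```bash
python3 -c "
from cell import ctrl
print(ctrl.hand_in())"
```

```text
the job is handed in; nothing more can be done
None
```

I handed the job in at about 15.6 s: the striped shell is home on the pin and let go with its stripe to the mirror, and the gripper still holds the mirror with the needle line about 3 mm from the stripe middle (no verdict came back).

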